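Load a varnish sample and hold it up at the reader with the cam lever

TASK

Take the tall varnish vial out of the wooden rack and lower it gently, not dropping it, to the bottom of the hole in the metal carriage of the lift stand, and let go of it. Then swing the stand's cam lever up to the cam's highest lift point, which is where the lever stands straight up (going past it lowers the vial again), and hold it there: a spring pulls it back, so finish while still holding the lever. Leave the short vials and everything else on the bench where they are.

Things in the scene. Friction and masses are not known exactly. Their poses are not given: they have to be found in the camera images.
- tall_vial: the sample to load: closed amber glass vial, 110 mm tall in all, glass 20 mm in diameter, black cap 22 mm in diameter over its top 26 mm; about 45 g. Stands upright in one of the rack's three holes. Origin: centre of its underside; z up its axis
- short_vial_a: bystander: amber glass vial with black cap like the tall one but only 80 mm tall (20 mm glass, 22 mm cap); stands in the rack. Origin: centre of its underside, z up its axis
- short_vial_b: bystander: amber glass vial with black cap like the tall one but only 80 mm tall (20 mm glass, 22 mm cap); stands in the rack. Origin: centre of its underside, z up its axis
- rack: fixed wooden vial rack, 70 (x) x 190 (y) x 45 mm tall, three holes 23 mm in diameter and 35 mm deep (floor 10 mm above the bench) in a row along its y, 60 mm apart, the middle one at its centre; which vial stands in which hole varies. Origin: centre of its underside; z up, y along the row
- stand: fixed wooden lift stand; base 130 (x) x 180 (y, -115 to +65) x 15 mm; in the box at its centre, 80 x 80 x 70 mm, slides the metal carriage, 50 x 50 mm, its hole at x = y = 0, its top 75 mm high with the lever down. A grey reader head, 44 mm wide, is at y -66 to -114, up to 139 mm high; the cam lever on the +y side. Origin: centre of the box, on the bench; z up, x away from the lowered handle
- cradle_mouth (a point): centre of the mouth of the carriage's hole (23 mm in diameter, 40 mm deep, 2 mm chamfer), on the carriage's top; rises with the carriage; axes as the stand's
- cradle_floor (a point): centre of the floor of the carriage's hole, 40 mm below the mouth, 35 mm above the bench with the lever down; rises with the carriage; axes as the stand's
- lever (a joint): angle of the cam lever, rad. 0: down on its stop, its arm pointing to the stand's -x and 0.21 rad above level. It grows as the handle swings up and over towards the stand's +x. 1.36: arm straight up, carriage at its highest, 23.7 mm above its start; beyond that the carriage sinks again; far stop at 1.9. A spring pulls it back to 0 (about 0.20 N m at 0, 0.34 N m at 1.36: 2 to 4 N at the handle), so it does not stay up by itself
- lever_grip (a point): middle of the lever's handle: a round black bar, 14 mm in diameter and 66 mm long, along the stand's y, sticking out to +y from the end of the lever arm (arm 8 mm thick, its outer face 34 mm from this point), 100 mm from the hinge line. 66 mm above the bench with the lever down, 145 mm with it straight up. It is rigid with the arm, so it turns with the lever and must slip round in a grip that keeps its direction. This point's axes turn with the lever
- lever_hinge (a point): point of the lever's hinge line beside the middle of the handle (at the stand's x = 0, y = +98 mm), 45 mm above the bench; hinge line along the stand's y
- paint_can: bystander: closed one-litre paint can, 100 mm in diameter, 125 mm tall. Origin: centre of its underside
- can_lid: bystander: steel can lid lying flat, 90 mm in diameter, 8 mm thick. Origin: centre of its underside
- brush: bystander: paint brush about 200 mm long, lying flat, near the far edge of the bench
- screwdriver: bystander: screwdriver about 200 mm long, lying flat, near the far edge of the bench
- glue_bottle: bystander: white glue bottle, 56 mm in diameter, 150 mm tall. Origin: centre of its underside
- offcut: bystander: plywood offcut, 50 x 110 x 22 mm, lying flat. Origin: centre of its underside
There are look-alikes about, which are no part of the job. Leave any green or red look-alike of the tall_vial alone.

How it is judged:
By the outcome, as a careful person would: the job done as asked, in the order asked, and still so for the second after the job is handed in, while the arm keeps its last pose, push and grip.
It also fails if it takes over 58 s, if anything falls off the work surface, if the arm or the gripper's body presses on something with over 40 N, if the wrist force passes 120 N, or if a joint passes its speed limit or range.

ROBOT

A 6-joint arm with a two-finger parallel gripper is mounted at the origin on the work surface. World frame = base frame: x ahead of the robot, y to its left, z up, the work surface at z = 0. Lengths are in m, angles in rad, forces in N, time in s.
With the tool pointing down it reaches from about 0.3 to 0.75 m from the base axis. Payload 8.5 kg.
Tool frame: the origin (TCP) lies at the very end of the fingers, on their centre line; the grasp point (between the pads) lies 19 mm behind it; z points along the fingers, y is the direction in which the jaws open and shut (so a half turn about z gives the same grasp; the last joint's range is limited). The gripper opens to 88 mm and grips with 3 to 60 N. Pads are 18 mm wide; open, the fingers measure 123 mm over their backs; the gripper's body (75 mm by 187 mm) begins 45 mm behind the grasp point.
Start: joints at [1.101, 0.381, 1.297, -0, 1.464, -0.215], TCP at [0.139, 0.532, 0.239] pointing down, gripper open.
Joint ranges: [-3.11, 3.11], [-0.89, 2.33], [0.22, 2.48], [-1.42, 4.56], [0.17, 2.85], [-2.88, 2.88]. Speed limits (rad/s): [2.39, 2.39, 3.14, 3.14, 3.14, 3.14].

INTERFACE

Orientations are given as a 3x3 rotation matrix whose columns are the frame's x, y, z axes.
In Python, from station import * gives the robot as it stands.
- The arm moves only by the tool servo_tool, never from a script. Its argument "deltas" is a list of rows, each an object of numbers: "dx", "dy", "dz": the shift along the tool's x, y, z in units of 40 mm (1.0 is 40 mm); "ax", "ay", "az": the turn, a rotation vector about the tool's x, y, z in units of 6 degrees (1.0 is 6 degrees). In form: [{"dx": .., "dy": .., "dz": .., "ax": .., "ay": .., "az": ..}, ...]. A call has exactly 8 rows; each row is the pose to reach, as a shift and turn from the pose measured when the call began, along the tool's axes at that moment; what a row does not reach only later rows make up. A row lasts 1/12 s, in which the tool goes at most 41.7 mm and 7.16 degrees, less where a joint would pass 70% of its speed; a pose out of reach is approached as far as the arm can. A call with a gripper value outside its range is refused whole. "gripper" is the closure, from -1 (fully open) to 1 (shut), set as the call begins (left out, the last holds). The fingers move at their own pace and stop on an object; "newtons" is the grip in N (left out, the last holds). Time passes only in rows, so rows that repeat a pose let the fingers close, or fill a call up. It gives the time, the measured TCP pose, the force and the opening at its end, in the units of the state.
- get_state(): the state, without advancing time (a new reading comes with each control period).
- capture(name): name is "scene" or "top"; returns a dict with "frame" (384x512x3 uint8, red, green, blue), "range_z" (384x512 float32, m along the optical axis (not along the pixel's ray), 0 where there is no reading), "fx", "fy", "cx", "cy" (pixels), "rvec" (rotation vector, rad) and "tvec" (3), from world to camera coordinates, as OpenCV has them. Camera axes: x right, y down, z forward; pixel columns grow to the right and rows downward; lengths in m; the calibration is good to about 2 mm. A picture is of the moment at which its call begins.
- job_done(): hands the job in, once; it reports no verdict.
The state is a dict: "t": time; "joint_positions": joint angles; "qvel": joint speeds; "tau": joint torques, N m; "eef_pos": TCP position; "ee_rot": TCP orientation; "force": force on the tool from outside, world axes, zero at the start; "ft_torque": the same for the moment, N m; "opening": opening from 0.0 (shut) to 1.0 (fully open).
Only numpy, scipy, OpenCV 4.12 (cv2) and the standard library are available. Lean on these libraries where they do the work, as an engineer would, in place of code of your own. Each camera call takes 0.05 s, during which the arm holds its last target. There are 200 camera calls.

## Working session

There is one attempt and no reset: what is moved stays moved. The work goes in short steps, Python scripts to look and compute and a tool call to move; the robot and the scene stay as the last step left them, time stands still between calls to the robot, and variables do not carry over. Pictures are saved under pics/ and viewed, about 8 in all and at most 12, crops included, and the job is handed in when it is done.

Besides the shell and the picture viewer there is one more tool, called in YAML: its name, and indented under it one key for each argument. servo_tool: Moves the arm, as the interface text tells. Its arguments: {"type":"object","properties":{"deltas":{"type":"array"},"gripper":{"type":"number"},"newtons":{"type":"number"}},"required":["deltas"]}

```bash
mkdir -p pics; cat > h.py <<'E'
from station import *
import numpy as np, cv2
def cloud(c):
    R,_=cv2.Rodrigues(np.array(c["rvec"],float)); t=np.array(c["tvec"],float).ravel()
    z=c["range_z"].astype(float); v,u=np.mgrid[:z.shape[0],:z.shape[1]]
    p=np.stack([(u-c["cx"])/c["fx"]*z,(v-c["cy"])/c["fy"]*z,z],-1)
    w=(p-t)@R; w[z==0]=np.nan
    return w
E
python3 - <<'E'
from h import *
for n in("top","scene"):
    c=capture(n); np.savez(f"{n}0.npz",**c)
    cv2.imwrite(f"pics/{n}0.png",cv2.resize(c["frame"][:,:,::-1],(800,600),interpolation=cv2.INTER_CUBIC))
    R,_=cv2.Rodrigues(np.array(c["rvec"],float)); print(n,c["fx"],-R.T@np.array(c["tvec"]).ravel())
s=get_state();print(s)
E
```

```text
top 367.46686803598715 [ 0.53797429 -0.03210296  1.43792502]
scene 441.92800685522985 [1.06397872 0.67904972 0.96306077]
{'t': 0.1, 'joint_positions': array([ 1.10069757e+00,  3.81129173e-01,  1.29810867e+00, -4.10707755e-06,
        1.46359579e+00, -2.15318195e-01]), 'qvel': array([-0.00165096, -0.00183869, -0.00178187,  0.00183732, -0.00052592,
       -0.00102989]), 'tau': array([ 4.64976169e-03, -4.38646853e+01, -2.24909610e+01,  7.15084956e-02,
        3.42118274e-02, -4.71342730e-05]), 'eef_pos': array([0.13852397, 0.53203095, 0.23822495]), 'ee_rot': array([[-9.67718664e-01,  2.52032290e-01, -5.58491588e-04],
       [ 2.52032773e-01,  9.67718065e-01, -1.10821271e-03],
       [ 2.61157010e-04, -1.21319631e-03, -9.99999230e-01]]), 'force': array([-0.69744406, -0.77735442, -0.10109734]), 'ft_torque': array([0.0113328 , 0.01194291, 0.0450065 ]), 'opening': 0.9997944949831028}
```

View pics/top0.png

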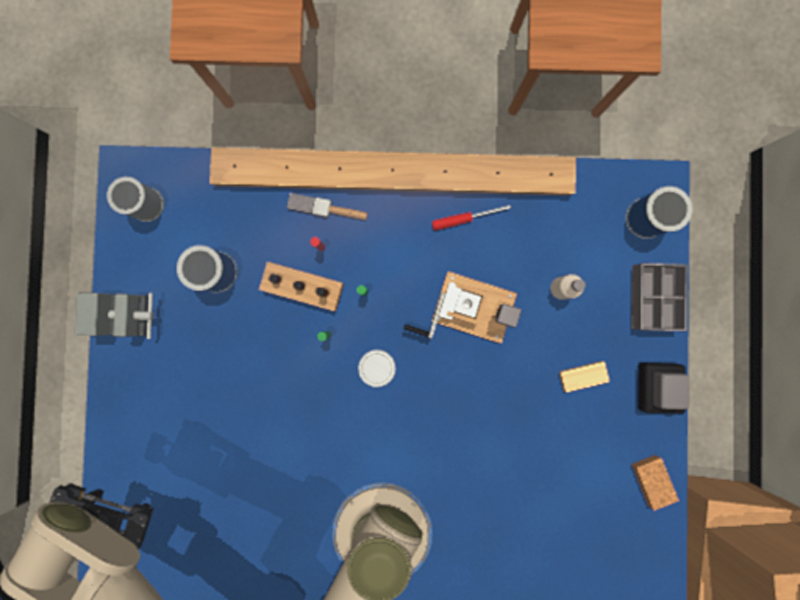

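View pics/scene0.png

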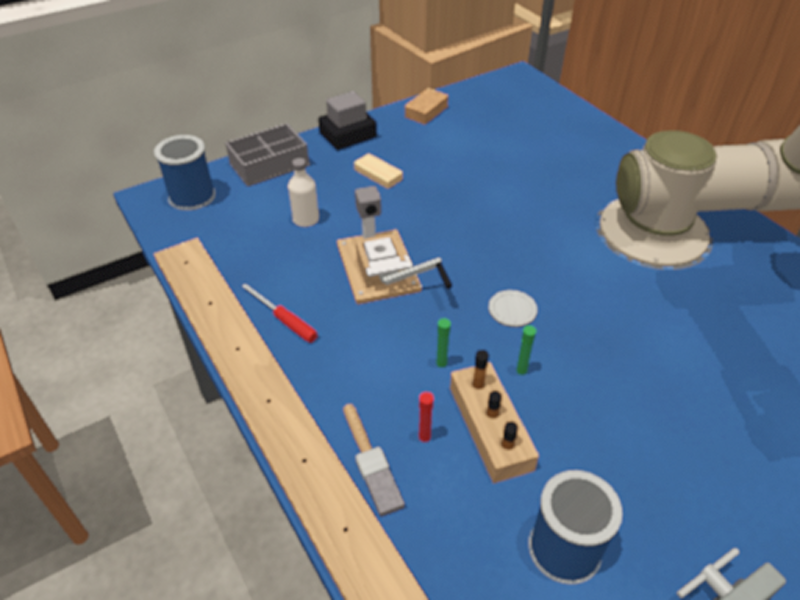

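The top view shows the rack at about (300,287), with the tall vial in its right-hand hole at (321,293). The stand's hole is at about (467,303) and the handle at (417,330). In the scene view the tall vial is at (481,365). Next I'll measure these.

```bash
cat > m.py <<'E'
from h import *
T=dict(np.load("top0.npz"));S=dict(np.load("scene0.npz"))
for n,c in(("top",T),("scene",S)):
    w=cloud(c); hsv=cv2.cvtColor(c["frame"],cv2.COLOR_RGB2HSV); H,Sa,V=[hsv[...,i].astype(int) for i in range(3)]
    roi=(w[...,0]>.3)&(w[...,0]<.75)&(w[...,1]>-.35)&(w[...,1]<.35)
    # bench height check
    b=roi&(H>100)&(H<125)&(Sa>120); print(n,"bench z",np.nanmedian(w[b][:,2]))
    masks={"black":(V<60)&(w[...,2]>.025),"wood":(H>5)&(H<25)&(Sa>60)&(V>90)&(w[...,2]>.008),"white":(Sa<60)&(V>170)&(w[...,2]>.02),"green":(H>45)&(H<80)&(Sa>120),"red":((H<6)|(H>174))&(Sa>170)&(V>90),"grey":(Sa<70)&(V>=60)&(V<=170)&(w[...,2]>.1)}
    for k,m in masks.items():
        N,L,st,ce=cv2.connectedComponentsWithStats((m&roi).astype(np.uint8))
        for i in range(1,N):
            if st[i,4]<12: continue
            p=w[L==i]; r=cv2.minAreaRect((p[:,:2]*1000).astype(np.float32))
            print(k,"px",ce[i].round(1),"n",st[i,4],"med",np.median(p,0).round(4),"zmax",p[:,2].max().round(3),"rect",np.round(r[0],1),np.round(r[1],1),round(r[2],1))
E
python3 m.py
python3 - <<'E'
import cv2
a=cv2.imread("pics/top0.png")
import numpy as np
T=np.load("top0.npz")["frame"][:,:,::-1]; S=np.load("scene0.npz")["frame"][:,:,::-1]
t=cv2.resize(T[160:230,160:340],(800,311),interpolation=cv2.INTER_CUBIC)
s=cv2.resize(S[115:225,200:350],(400,289),interpolation=cv2.INTER_CUBIC)
s2=cv2.resize(S[200:310,230:380],(400,289),interpolation=cv2.INTER_CUBIC)
cv2.imwrite("pics/crop1.png",np.vstack([t,np.hstack([s,s2])]))
E
```

```text
top bench z 0.00021907582129516363
black px [175.8 178.4] n 15 med [0.614  0.2679 0.084 ] zmax 0.095 rect [613.1 271.4] [13.3 13.6] 15.1
black px [190.9 182.4] n 19 med [0.6012 0.2119 0.0888] zmax 0.096 rect [600.8 213.7] [15.4 12.7] 48.0
black px [205.4 186.4] n 20 med [0.5869 0.1543 0.1186] zmax 0.125 rect [585.2 156.2] [11.2 15. ] 4.4
black px [266. 211.] n 45 med [ 0.5025 -0.0667  0.0726] zmax 0.078 rect [502.4 -66.9] [56.4  9.4] 73.3
wood px [192.4 183.2] n 831 med [0.5984 0.2131 0.0455] zmax 0.123 rect [599.5 217.3] [189.2  69.9] 75.7
wood px [306.2 197.3] n 971 med [ 0.5514 -0.2268  0.0159] zmax 0.14 rect [ 561.4 -209.6] [178.6 128.7] 74.0
white px [291.5 194.2] n 414 med [ 0.5683 -0.1579  0.0692] zmax 0.082 rect [ 542.3 -160.7] [ 93.4 136.5] 73.9
green px [231.3 185.5] n 30 med [0.5928 0.0629 0.1093] zmax 0.116 rect [592.   63.4] [18.3 18. ] 45.2
green px [205.9 214.8] n 30 med [0.4829 0.1501 0.1099] zmax 0.115 rect [482.8 151.7] [14.6 19.7] 1.4
red px [201.4 154.4] n 13 med [0.7032 0.175  0.1096] zmax 0.117 rect [701.8 174.3] [11.1 11.5] 87.9
grey px [325.  201.7] n 158 med 
[... 668 characters left out ...]
8 -0.178  0.015] zmax 0.073 rect [ 563.6 -209.4] [185.9 129.2] 73.6
wood px [315.1 270.6] n 2069 med [0.6133 0.2326 0.0441] zmax 0.106 rect [602.  217.9] [192.7  71.1] 75.7
white px [247.8 165.4] n 504 med [ 0.5694 -0.1569  0.0679] zmax 0.079 rect [ 543.9 -162.8] [101.3 139.2] 72.9
green px [283.1 218.4] n 176 med [0.5989 0.071  0.0724] zmax 0.113 rect [567.4  24.9] [123.2  16. ] 56.0
green px [336.2 222.6] n 184 med [0.4899 0.1574 0.0753] zmax 0.113 rect [449.3 112.9] [130.2  18. ] 48.5
red px [271.9 265.7] n 184 med [0.7081 0.1826 0.0795] zmax 0.114 rect [704.6 177.7] [20.4 16.6] 56.4
grey px [235.  128.3] n 232 med [ 0.5505 -0.261   0.1354] zmax 0.142 rect [ 545.3 -271.2] [49.7 44. ] 73.7
```

View pics/crop1.png

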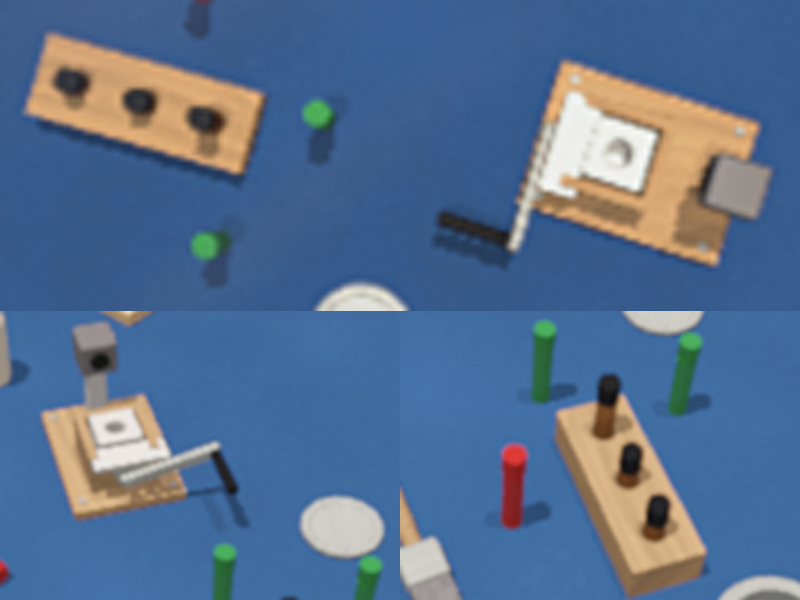

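The crops confirm the tall vial is in the hole nearest the stand. The carriage hole is at crop (619,153), the lever is down and the handle is at crop (475,228). I'll refine the hole and vial positions from both views.

```bash
cat >> h.py <<'E'
def ray(c,u,v,z):
    R,_=cv2.Rodrigues(np.array(c["rvec"],float)); t=np.array(c["tvec"],float).ravel()
    d=R.T@np.array([(u-c["cx"])/c["fx"],(v-c["cy"])/c["fy"],1]); o=-R.T@t
    return o+d*(z-o[2])/d[2]
def proj(c,p): return cv2.projectPoints(np.array([p],float),np.array(c["rvec"],float),np.array(c["tvec"],float),np.array([[c["fx"],0,c["cx"]],[0,c["fy"],c["cy"]],[0,0,1.]]),None)[0].ravel()
def go(p,yaw_y):
    "rows' units to TCP p, tool down, tool y at yaw_y deg"
    from scipy.spatial.transform import Rotation as Ro
    s=get_state(); R=np.array(s["ee_rot"]); a=np.radians(yaw_y)
    y=np.array([np.cos(a),np.sin(a),0]); z=np.array([0,0,-1.]); G=np.stack([np.cross(y,z),y,z],1)
    d=R.T@(np.array(p)-s["eef_pos"])/.04; r=np.degrees(Ro.from_matrix(R.T@G).as_rotvec())/6
    print("t",s["t"],"pos",np.round(s["eef_pos"],4),"F",np.round(s["force"],1),"op",round(s["opening"],3),"d",d.round(3),"a",r.round(3))
E
python3 - <<'E'
from h import *
for n in("top","scene"):
    c=dict(np.load(n+"0.npz")); 
    g=cv2.cvtColor(c["frame"],cv2.COLOR_RGB2GRAY)
    w=cloud(c)
    for k,p in {"hole":(.5683,-.1856,.075),"tall":(.5857,.1594,.12)}.items():
        u,v=proj(c,p); print(n,k,u.round(1),v.round(1))
        u0,v0=int(round(u)),int(round(v)); k_=8 if k=="hole" else 9
        print(g[v0-k_:v0+k_+1,u0-k_-2:u0+k_+3])
E
```

```text
top hole 298.6 194.1
[[237 237 238 238 239 233 211 184 161 148 133 128 143 154 162 173 178 177
  175 170 165]
 [236 237 237 238 237 232 236 242 237 229 203 163 147 127 124 146 157 165
  175 178 178]
 [237 237 237 237 229 232 238 240 240 241 242 235 230 204 164 149 127 127
  145 155 171]
 [237 237 238 236 215 224 237 238 238 239 240 241 242 242 237 229 205 178
  130 100 149]
 [237 237 237 237 230 233 238 238 237 232 230 234 239 240 240 241 245 248
  193 115 150]
 [237 238 237 231 233 238 239 236 221 189 173 191 225 238 239 238 241 243
  177 131 161]
 [237 238 236 218 227 238 239 220 186 171 158 139 172 225 238 239 241 224
  143 141 169]
 [238 237 234 227 234 239 232 206 176 175 174 153 139 201 235 240 243 198
  122 150 171]
 [238 237 222 227 238 238 225 210 209 211 193 162 126 195 237 242 241 185
  138 165 173]
 [238 237 216 224 237 237 232 231 237 242 229 172 133 206 238 243 228 151
  143 172 176]
 [238 234 229 234 237 237 237 229 229 235 233 186 167 224 241 244 212 136
  152 174 176]
 [239 225 229 239 239 238 237 232 227 224 219 208 222 237 241 241 186 134
  161 174 177]
 [241 214 2
[... 5003 characters left out ...]
100 102 100 101 101]
 [103 103 102 102 102  90  52  23  26  31  34  30  26  35  72  99 102 102
  101 102 101 101 102]
 [103 103 103 104 103  89  50  22  23  24  25  22  19  48 101 128 114 101
  101 101 102 103 102]
 [104 103 104 103 103  86  46  19  22  21  22  19  17  66 134 163 142 109
  100 102 104 103 103]
 [102 102 103 106 108  92  51  20  19  22  21  15  25  82 151 183 166 123
  101 103 102 103 103]
 [109 113 122 131 135 115  66  28  22  22  18  16  40 103 162 189 179 142
  107 100 103 102 102]
 [139 148 159 164 162 137  84  49  37  30  28  28  62 128 174 188 186 163
  122 100 101 102 103]
 [169 174 178 178 172 145  95  70  63  55  52  53  85 142 180 186 189 177
  141 107  99 103 103]]
```

```bash
python3 -c "
from h import *
go((.5857,.1585,.20),-14.3)"
```

```text
t 0.1 pos [0.1385 0.532  0.2382] F [-0.7 -0.8 -0.1] op 1.0 d [-13.172  -6.218   0.96 ] a [-1.100e-02  7.000e-03  1.495e+01]
```

servo_tool:
  deltas:
    - {"dx": -0.8,"dy": -0.4,"dz": 0,"az": 0.9}
    - {"dx": -1.7,"dy": -0.8,"dz": 0.1,"az": 1.9}
    - {"dx": -2.6,"dy": -1.2,"dz": 0.2,"az": 2.9}
    - {"dx": -3.5,"dy": -1.6,"dz": 0.3,"az": 3.9}
    - {"dx": -4.4,"dy": -2.0,"dz": 0.3,"az": 4.9}
    - {"dx": -5.3,"dy": -2.4,"dz": 0.3,"az": 5.9}
    - {"dx": -6.1,"dy": -2.8,"dz": 0.3,"az": 6.9}
    - {"dx": -6.6,"dy": -3.1,"dz": 0.4,"az": 7.5}
  gripper: -1

```text
invalid input at $.deltas[0]: expected keys dx, dy, dz, ax, ay, az
```

```bash
python3 -c "
from h import *
go((.5857,.1585,.20),-14.3)"
```

```text
t 0.1 pos [0.1385 0.532  0.2382] F [-0.7 -0.8 -0.1] op 1.0 d [-13.172  -6.218   0.96 ] a [-1.100e-02  7.000e-03  1.495e+01]
```

servo_tool:
  deltas:
    - {"dx": -0.8,"dy": -0.4,"dz": 0,"ax": 0,"ay": 0,"az": 0.9}
    - {"dx": -1.7,"dy": -0.8,"dz": 0.1,"ax": 0,"ay": 0,"az": 1.9}
    - {"dx": -2.6,"dy": -1.2,"dz": 0.2,"ax": 0,"ay": 0,"az": 2.9}
    - {"dx": -3.5,"dy": -1.6,"dz": 0.3,"ax": 0,"ay": 0,"az": 3.9}
    - {"dx": -4.4,"dy": -2.0,"dz": 0.3,"ax": 0,"ay": 0,"az": 4.9}
    - {"dx": -5.3,"dy": -2.4,"dz": 0.3,"ax": 0,"ay": 0,"az": 5.9}
    - {"dx": -6.1,"dy": -2.8,"dz": 0.3,"ax": 0,"ay": 0,"az": 6.9}
    - {"dx": -6.6,"dy": -3.1,"dz": 0.4,"ax": 0,"ay": 0,"az": 7.5}
  gripper: -1

```text
t: 0.77
eef_pos: [0.3651, 0.3435, 0.2225]
ee_rot: [[-0.5, 0.866, 0.0], [0.866, 0.5, -0.001], [-0.001, -0.0, -1.0]]
force: [-0.2, 0.7, 0.4]
opening: 0.999
```

```bash
python3 -c "
from h import *
go((.5857,.1585,.20),-14.3)"
```

```text
t 0.7667 pos [0.3651 0.3435 0.2225] F [-0.2  0.7  0.4] op 0.999 d [-6.761  2.465  0.569] a [3.00e-03 1.10e-02 7.38e+00]
```

servo_tool:
  deltas:
    - {"dx": -0.9,"dy": 0.3,"dz": 0,"ax": 0,"ay": 0,"az": 1.0}
    - {"dx": -1.8,"dy": 0.65,"dz": 0.1,"ax": 0,"ay": 0,"az": 2.0}
    - {"dx": -2.7,"dy": 1.0,"dz": 0.2,"ax": 0,"ay": 0,"az": 3.0}
    - {"dx": -3.6,"dy": 1.3,"dz": 0.3,"ax": 0,"ay": 0,"az": 4.0}
    - {"dx": -4.5,"dy": 1.65,"dz": 0.35,"ax": 0,"ay": 0,"az": 5.0}
    - {"dx": -5.4,"dy": 2.0,"dz": 0.4,"ax": 0,"ay": 0,"az": 6.0}
    - {"dx": -6.2,"dy": 2.25,"dz": 0.45,"ax": 0,"ay": 0,"az": 6.9}
    - {"dx": -6.76,"dy": 2.46,"dz": 0.57,"ax": 0,"ay": 0,"az": 7.38}

```text
t: 1.43
eef_pos: [0.5874, 0.156, 0.1996]
ee_rot: [[0.253, 0.967, 0.001], [0.967, -0.253, -0.001], [-0.001, 0.001, -1.0]]
force: [-0.7, 0.3, -0.3]
opening: 1.002
```

```bash
python3 -c "
from h import *
go((.5857,.1585,.086),-14.3)"
```

```text
t 1.4333 pos [0.5874 0.156  0.1996] F [-0.7  0.3 -0.3] op 1.002 d [ 0.053 -0.06   2.841] a [ 0.01   0.011 -0.064]
```

servo_tool:
  deltas:
    - {"dx": 0.05,"dy": -0.06,"dz": 0.4,"ax": 0.01,"ay": 0.01,"az": -0.06}
    - {"dx": 0.05,"dy": -0.06,"dz": 0.9,"ax": 0.01,"ay": 0.01,"az": -0.06}
    - {"dx": 0.05,"dy": -0.06,"dz": 1.4,"ax": 0.01,"ay": 0.01,"az": -0.06}
    - {"dx": 0.05,"dy": -0.06,"dz": 1.9,"ax": 0.01,"ay": 0.01,"az": -0.06}
    - {"dx": 0.05,"dy": -0.06,"dz": 2.3,"ax": 0.01,"ay": 0.01,"az": -0.06}
    - {"dx": 0.05,"dy": -0.06,"dz": 2.6,"ax": 0.01,"ay": 0.01,"az": -0.06}
    - {"dx": 0.05,"dy": -0.06,"dz": 2.84,"ax": 0.01,"ay": 0.01,"az": -0.06}
    - {"dx": 0.05,"dy": -0.06,"dz": 2.84,"ax": 0.01,"ay": 0.01,"az": -0.06}

```text
t: 2.1
eef_pos: [0.5848, 0.1583, 0.0839]
ee_rot: [[0.247, 0.969, -0.004], [0.969, -0.247, -0.0], [-0.001, -0.004, -1.0]]
force: [0.5, -0.4, -0.6]
opening: 1.0
```

servo_tool:
  deltas:
    - {"dx": 0,"dy": 0,"dz": 0,"ax": 0,"ay": 0,"az": 0}
    - {"dx": 0,"dy": 0,"dz": 0,"ax": 0,"ay": 0,"az": 0}
    - {"dx": 0,"dy": 0,"dz": 0,"ax": 0,"ay": 0,"az": 0}
    - {"dx": 0,"dy": 0,"dz": 0,"ax": 0,"ay": 0,"az": 0}
    - {"dx": 0,"dy": 0,"dz": 0,"ax": 0,"ay": 0,"az": 0}
    - {"dx": 0,"dy": 0,"dz": 0,"ax": 0,"ay": 0,"az": 0}
    - {"dx": 0,"dy": 0,"dz": 0,"ax": 0,"ay": 0,"az": 0}
    - {"dx": 0,"dy": 0,"dz": 0,"ax": 0,"ay": 0,"az": 0}
  gripper: 1
  newtons: 12

```text
t: 2.77
eef_pos: [0.5848, 0.1583, 0.0841]
ee_rot: [[0.247, 0.969, -0.004], [0.969, -0.247, -0.0], [-0.001, -0.004, -1.0]]
force: [1.0, 0.7, -0.1]
opening: 0.424
```

```bash
python3 -c "
from h import *
go((.5857,.1585,.086),-14.3)
c=capture('scene');np.savez('s1.npz',**c)
cv2.imwrite('pics/s1.png',cv2.resize(c['frame'][180:300,230:390,::-1],(800,600),interpolation=cv2.INTER_CUBIC))"
```

```text
t 2.7667 pos [0.5848 0.1583 0.0841] F [ 1.   0.7 -0.1] op 0.424 d [ 0.011  0.021 -0.049] a [-0.034  0.012 -0.004]
```

View pics/s1.png

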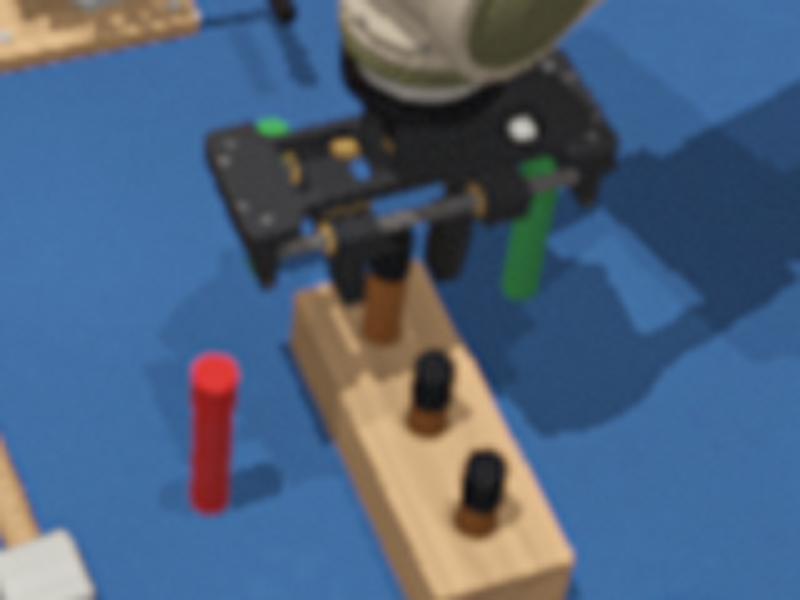

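The fingers at about (350,275) and (450,250) straddle the black cap at (390,255) and are still closing. Both green vials and the short vials are clear. I'll keep closing with the orientation trimmed.

servo_tool:
  deltas:
    - {"dx": 0,"dy": 0,"dz": 0,"ax": -0.03,"ay": 0.01,"az": 0}
    - {"dx": 0,"dy": 0,"dz": 0,"ax": -0.03,"ay": 0.01,"az": 0}
    - {"dx": 0,"dy": 0,"dz": 0,"ax": -0.03,"ay": 0.01,"az": 0}
    - {"dx": 0,"dy": 0,"dz": 0,"ax": -0.03,"ay": 0.01,"az": 0}
    - {"dx": 0,"dy": 0,"dz": 0,"ax": -0.03,"ay": 0.01,"az": 0}
    - {"dx": 0,"dy": 0,"dz": 0,"ax": -0.03,"ay": 0.01,"az": 0}
    - {"dx": 0,"dy": 0,"dz": 0,"ax": -0.03,"ay": 0.01,"az": 0}
    - {"dx": 0,"dy": 0,"dz": 0,"ax": -0.03,"ay": 0.01,"az": 0}

```text
t: 3.48
eef_pos: [0.5848, 0.1583, 0.084]
ee_rot: [[0.247, 0.969, -0.0], [0.969, -0.247, -0.0], [-0.0, -0.0, -1.0]]
force: [0.9, -0.1, 1.3]
opening: 0.238
```

```bash
python3 -c "
from h import *
go((.5857,.1585,.24),-14.3)"
```

```text
t 3.4833 pos [0.5848 0.1583 0.084 ] F [ 0.9 -0.1  1.3] op 0.238 d [ 0.01   0.018 -3.899] a [-0.003  0.003 -0.004]
```

servo_tool:
  deltas:
    - {"dx": 0,"dy": 0,"dz": -0.15,"ax": 0,"ay": 0,"az": 0}
    - {"dx": 0,"dy": 0,"dz": -0.5,"ax": 0,"ay": 0,"az": 0}
    - {"dx": 0,"dy": 0,"dz": -1.0,"ax": 0,"ay": 0,"az": 0}
    - {"dx": 0,"dy": 0,"dz": -1.6,"ax": 0,"ay": 0,"az": 0}
    - {"dx": 0,"dy": 0,"dz": -2.2,"ax": 0,"ay": 0,"az": 0}
    - {"dx": 0,"dy": 0,"dz": -2.8,"ax": 0,"ay": 0,"az": 0}
    - {"dx": 0,"dy": 0,"dz": -3.4,"ax": 0,"ay": 0,"az": 0}
    - {"dx": 0,"dy": 0,"dz": -3.9,"ax": 0,"ay": 0,"az": 0}

```text
t: 4.15
eef_pos: [0.5848, 0.1583, 0.2423]
ee_rot: [[0.247, 0.969, 0.001], [0.969, -0.247, -0.0], [0.0, 0.001, -1.0]]
force: [-1.1, 0.0, -1.4]
opening: 0.242
```

```bash
python3 -c "
from h import *
go((.5683,-.1856,.18),-16)"
```

```text
t 4.15 pos [0.5848 0.1583 0.2423] F [-1.1  0.  -1.4] op 0.242 d [-8.434  1.727  1.558] a [ 0.01  -0.002  0.28 ]
```

servo_tool:
  deltas:
    - {"dx": -0.3,"dy": 0.06,"dz": 0,"ax": 0,"ay": 0,"az": 0}
    - {"dx": -0.9,"dy": 0.18,"dz": 0,"ax": 0,"ay": 0,"az": 0.05}
    - {"dx": -1.7,"dy": 0.35,"dz": 0,"ax": 0,"ay": 0,"az": 0.1}
    - {"dx": -2.5,"dy": 0.51,"dz": 0,"ax": 0,"ay": 0,"az": 0.1}
    - {"dx": -3.3,"dy": 0.68,"dz": 0,"ax": 0,"ay": 0,"az": 0.15}
    - {"dx": -4.1,"dy": 0.84,"dz": 0,"ax": 0,"ay": 0,"az": 0.2}
    - {"dx": -4.9,"dy": 1.0,"dz": 0,"ax": 0,"ay": 0,"az": 0.2}
    - {"dx": -5.6,"dy": 1.15,"dz": 0,"ax": 0,"ay": 0,"az": 0.2}

```text
t: 4.82
eef_pos: [0.5729, -0.0727, 0.2413]
ee_rot: [[0.269, 0.963, -0.001], [0.963, -0.269, 0.0], [-0.0, -0.001, -1.0]]
force: [1.3, -1.2, 0.1]
opening: 0.241
```

```bash
python3 -c "
from h import *
go((.5683,-.1856,.18),-16)"
```

```text
t 4.8167 pos [ 0.5729 -0.0727  0.2413] F [ 1.3 -1.2  0.1] op 0.241 d [-2.749  0.649  1.532] a [-0.006  0.001  0.07 ]
```

servo_tool:
  deltas:
    - {"dx": -0.7,"dy": 0.16,"dz": 0.1,"ax": 0,"ay": 0,"az": 0.03}
    - {"dx": -1.4,"dy": 0.33,"dz": 0.3,"ax": 0,"ay": 0,"az": 0.07}
    - {"dx": -2.0,"dy": 0.48,"dz": 0.6,"ax": 0,"ay": 0,"az": 0.07}
    - {"dx": -2.4,"dy": 0.58,"dz": 0.9,"ax": 0,"ay": 0,"az": 0.07}
    - {"dx": -2.65,"dy": 0.63,"dz": 1.2,"ax": 0,"ay": 0,"az": 0.07}
    - {"dx": -2.75,"dy": 0.65,"dz": 1.4,"ax": 0,"ay": 0,"az": 0.07}
    - {"dx": -2.75,"dy": 0.65,"dz": 1.53,"ax": 0,"ay": 0,"az": 0.07}
    - {"dx": -2.75,"dy": 0.65,"dz": 1.53,"ax": 0,"ay": 0,"az": 0.07}

```text
t: 5.48
eef_pos: [0.5676, -0.1853, 0.1787]
ee_rot: [[0.276, 0.961, -0.003], [0.961, -0.276, 0.002], [0.001, -0.003, -1.0]]
force: [-0.0, -0.1, -0.9]
opening: 0.245
```

```bash
cat > look.py <<'E'
from h import *
import sys
n=sys.argv[1]
go((.5683,-.1856,.18),-16)
c=capture('scene');np.savez(n+'.npz',**c)
cv2.imwrite(f'pics/{n}.png',cv2.resize(c['frame'][90:210,180:340,::-1],(800,600),interpolation=cv2.INTER_CUBIC))
p=np.array(get_state()['eef_pos'])
print("vial bottom px pred",proj(c,p-[0,0,.074]),"hole pred",proj(c,(.5683,-.1856,.075)))
E
python3 look.py s2
```

```text
t 5.4833 pos [ 0.5676 -0.1853  0.1787] F [-0.  -0.1 -0.9] op 0.245 d [-0.003  0.018 -0.033] a [-0.03  -0.007 -0.001]
vial bottom px pred [243.4547607  150.88187389] hole pred [243.48890496 158.56328077]
```

View pics/s2.png

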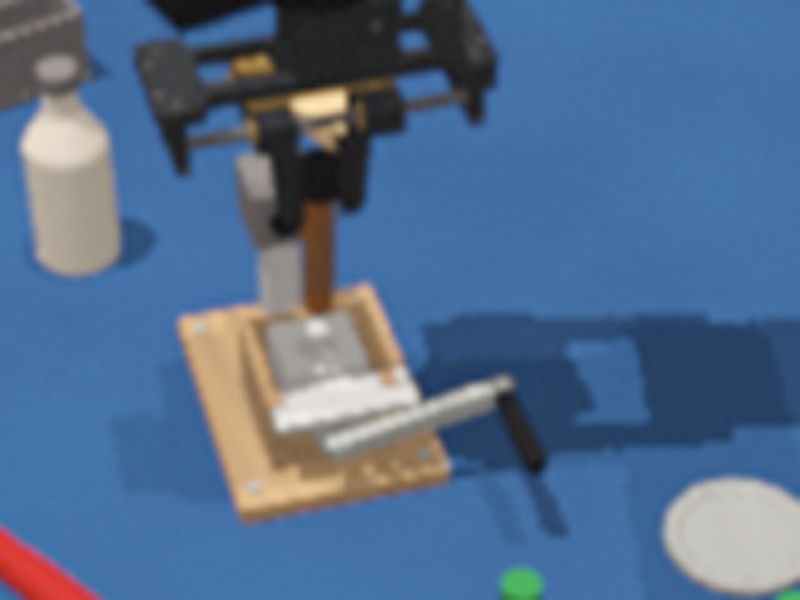

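```bash
python3 - <<'E'
from h import *
c=dict(np.load("s2.npz")); f=c["frame"].astype(int)
for v in (140,144,148,151,153): print(v,[tuple(x) for x in f[v,238:250]])
g=cv2.cvtColor(c["frame"],cv2.COLOR_RGB2GRAY); print(g[150:170,232:258])
# carriage top-face corners in original image
from numpy.linalg import inv
T=dict(np.load("top0.npz"))
for n,cc,uv in(("top",T,(298.8,193.8)),("scene",c,(242.6,158.7))): print(n,ray(cc,*uv,.075))
for n,cc in(("top",T),("scene",dict(np.load("scene0.npz")))):
    w=cloud(cc); f=cc["frame"].astype(int); m=(f.min(-1)>170)&(np.hypot(w[...,0]-.568,w[...,1]+.186)<.045)&(abs(w[...,2]-.075)<.012)
    p=w[m]; q=(p[:,:2]-[.5683,-.1856])@np.array([[.961,.276],[-.276,.961]])
    print(n,m.sum(),"stand-frame extents mm",(np.percentile(q,[2,98],axis=0)*1000).round(1).tolist())
E
```

```text
140 [(np.int64(145), np.int64(141), np.int64(138)), (np.int64(129), np.int64(129), np.int64(135)), (np.int64(103), np.int64(99), np.int64(112)), (np.int64(101), np.int64(73), np.int64(65)), (np.int64(101), np.int64(67), np.int64(41)), (np.int64(98), np.int64(66), np.int64(43)), (np.int64(95), np.int64(63), np.int64(41)), (np.int64(91), np.int64(61), np.int64(47)), (np.int64(87), np.int64(76), np.int64(92)), (np.int64(75), np.int64(98), np.int64(142)), (np.int64(68), np.int64(112), np.int64(167)), (np.int64(67), np.int64(113), np.int64(169))]
144 [(np.int64(145), np.int64(142), np.int64(139)), (np.int64(133), np.int64(131), np.int64(131)), (np.int64(111), np.int64(102), np.int64(105)), (np.int64(102), np.int64(73), np.int64(60)), (np.int64(101), np.int64(66), np.int64(41)), (np.int64(98), np.int64(65), np.int64(43)), (np.int64(94), np.int64(62), np.int64(38)), (np.int64(91), np.int64(61), np.int64(45)), (np.int64(85), np.int64(74), np.int64(89)), (np.int64(74), np.int64(98), np.int64(140)), (np.int64(67), np.int64(112), np.int64(166)), (np.int64(66), np.int64(114), np.int64(168))]
148
[... 3370 characters left out ...]
 176 188 199 196
  183 181 188 198 200 190 173 167]
 [162 159 136 126 134 141 143 144 144 151 162 173 189 206 214 222 229 228
  219 217 219 222 222 208 182 169]
 [151 163 148 133 138 146 154 160 165 179 198 206 216 227 230 230 232 232
  230 229 227 225 223 216 203 196]
 [143 164 163 154 158 167 183 197 202 209 219 222 223 224 224 224 224 224
  224 224 223 222 223 222 220 219]
 [136 160 171 171 181 197 211 220 222 222 223 223 223 222 221 222 221 221
  221 222 221 222 223 224 224 222]]
top [ 0.56958349 -0.18644053  0.075     ]
scene [ 0.57088947 -0.18648093  0.075     ]
top 213 stand-frame extents mm [[-24.0, -23.4], [24.8, 41.4]]
scene 273 stand-frame extents mm [[-24.3, -33.8], [26.2, 41.7]]
```

```bash
python3 -c "
from h import *
go((.5695,-.1863,.152),-16)"
```

```text
t 5.5333 pos [ 0.5681 -0.1851  0.1797] F [ 0.1  0.3 -1. ] op 0.241 d [-0.02   0.044  0.692] a [-0.016 -0.003  0.005]
```

servo_tool:
  deltas:
    - {"dx": -0.02,"dy": 0.04,"dz": 0.1,"ax": -0.02,"ay": 0,"az": 0}
    - {"dx": -0.02,"dy": 0.04,"dz": 0.25,"ax": -0.02,"ay": 0,"az": 0}
    - {"dx": -0.02,"dy": 0.04,"dz": 0.4,"ax": -0.02,"ay": 0,"az": 0}
    - {"dx": -0.02,"dy": 0.04,"dz": 0.55,"ax": -0.02,"ay": 0,"az": 0}
    - {"dx": -0.02,"dy": 0.04,"dz": 0.65,"ax": -0.02,"ay": 0,"az": 0}
    - {"dx": -0.02,"dy": 0.04,"dz": 0.7,"ax": -0.02,"ay": 0,"az": 0}
    - {"dx": -0.02,"dy": 0.04,"dz": 0.7,"ax": -0.02,"ay": 0,"az": 0}
    - {"dx": -0.02,"dy": 0.04,"dz": 0.7,"ax": -0.02,"ay": 0,"az": 0}

```text
t: 6.2
eef_pos: [0.5694, -0.1863, 0.1517]
ee_rot: [[0.275, 0.961, 0.001], [0.961, -0.275, 0.0], [0.0, 0.001, -1.0]]
force: [0.0, 0.9, -0.5]
opening: 0.24
```

```bash
python3 look.py s3;  python3 -c "
from h import *
go((.5695,-.1863,.135),-16)"
```

```text
t 6.2 pos [ 0.5694 -0.1863  0.1517] F [ 0.   0.9 -0.5] op 0.24 d [ 0.009 -0.031 -0.707] a [ 0.005 -0.004  0.005]
vial bottom px pred [243.01023833 157.83552358] hole pred [243.48890496 158.56328077]
t 6.25 pos [ 0.5695 -0.1863  0.1519] F [-0.3  0.1 -0.1] op 0.241 d [0.001 0.    0.423] a [ 0.009 -0.002  0.004]
```

View pics/s3.png

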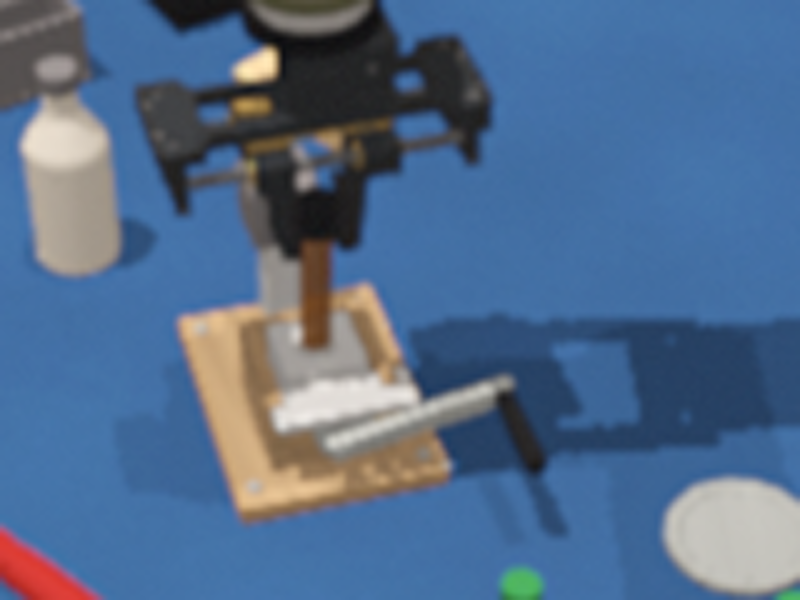

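The vial foot at (315,345) sits over the hole, which I measured at about (313,343). I'll lower it slowly and watch the force.

servo_tool:
  deltas:
    - {"dx": 0,"dy": 0,"dz": 0.05,"ax": 0,"ay": 0,"az": 0}
    - {"dx": 0,"dy": 0,"dz": 0.1,"ax": 0,"ay": 0,"az": 0}
    - {"dx": 0,"dy": 0,"dz": 0.15,"ax": 0,"ay": 0,"az": 0}
    - {"dx": 0,"dy": 0,"dz": 0.2,"ax": 0,"ay": 0,"az": 0}
    - {"dx": 0,"dy": 0,"dz": 0.25,"ax": 0,"ay": 0,"az": 0}
    - {"dx": 0,"dy": 0,"dz": 0.3,"ax": 0,"ay": 0,"az": 0}
    - {"dx": 0,"dy": 0,"dz": 0.35,"ax": 0,"ay": 0,"az": 0}
    - {"dx": 0,"dy": 0,"dz": 0.35,"ax": 0,"ay": 0,"az": 0}

```text
t: 6.92
eef_pos: [0.5693, -0.1862, 0.1374]
ee_rot: [[0.275, 0.961, 0.0], [0.961, -0.275, 0.0], [0.0, 0.0, -1.0]]
force: [0.3, -0.2, -0.6]
opening: 0.24
```

servo_tool:
  deltas:
    - {"dx": 0,"dy": 0,"dz": 0.08,"ax": 0,"ay": 0,"az": 0}
    - {"dx": 0,"dy": 0,"dz": 0.16,"ax": 0,"ay": 0,"az": 0}
    - {"dx": 0,"dy": 0,"dz": 0.24,"ax": 0,"ay": 0,"az": 0}
    - {"dx": 0,"dy": 0,"dz": 0.32,"ax": 0,"ay": 0,"az": 0}
    - {"dx": 0,"dy": 0,"dz": 0.4,"ax": 0,"ay": 0,"az": 0}
    - {"dx": 0,"dy": 0,"dz": 0.48,"ax": 0,"ay": 0,"az": 0}
    - {"dx": 0,"dy": 0,"dz": 0.55,"ax": 0,"ay": 0,"az": 0}
    - {"dx": 0,"dy": 0,"dz": 0.55,"ax": 0,"ay": 0,"az": 0}

```text
t: 7.58
eef_pos: [0.5691, -0.1861, 0.1147]
ee_rot: [[0.275, 0.961, -0.001], [0.961, -0.275, 0.001], [0.001, -0.001, -1.0]]
force: [-0.4, -0.7, -0.5]
opening: 0.24
```

servo_tool:
  deltas:
    - {"dx": 0,"dy": 0,"dz": 0.02,"ax": 0,"ay": 0,"az": 0}
    - {"dx": 0,"dy": 0,"dz": 0.04,"ax": 0,"ay": 0,"az": 0}
    - {"dx": 0,"dy": 0,"dz": 0.06,"ax": 0,"ay": 0,"az": 0}
    - {"dx": 0,"dy": 0,"dz": 0.08,"ax": 0,"ay": 0,"az": 0}
    - {"dx": 0,"dy": 0,"dz": 0.1,"ax": 0,"ay": 0,"az": 0}
    - {"dx": 0,"dy": 0,"dz": 0.11,"ax": 0,"ay": 0,"az": 0}
    - {"dx": 0,"dy": 0,"dz": 0.12,"ax": 0,"ay": 0,"az": 0}
    - {"dx": 0,"dy": 0,"dz": 0.12,"ax": 0,"ay": 0,"az": 0}

```text
t: 8.25
eef_pos: [0.5691, -0.1861, 0.1099]
ee_rot: [[0.275, 0.961, -0.001], [0.961, -0.275, 0.001], [0.001, -0.001, -1.0]]
force: [-0.4, -0.6, -0.2]
opening: 0.241
```

servo_tool:
  deltas:
    - {"dx": 0,"dy": 0,"dz": 0.01,"ax": 0,"ay": 0,"az": 0}
    - {"dx": 0,"dy": 0,"dz": 0.02,"ax": 0,"ay": 0,"az": 0}
    - {"dx": 0,"dy": 0,"dz": 0.03,"ax": 0,"ay": 0,"az": 0}
    - {"dx": 0,"dy": 0,"dz": 0.03,"ax": 0,"ay": 0,"az": 0}
    - {"dx": 0,"dy": 0,"dz": 0.04,"ax": 0,"ay": 0,"az": 0}
    - {"dx": 0,"dy": 0,"dz": 0.04,"ax": 0,"ay": 0,"az": 0}
    - {"dx": 0,"dy": 0,"dz": 0.04,"ax": 0,"ay": 0,"az": 0}
    - {"dx": 0,"dy": 0,"dz": 0.04,"ax": 0,"ay": 0,"az": 0}

```text
t: 8.92
eef_pos: [0.5693, -0.1862, 0.1086]
ee_rot: [[0.275, 0.961, 0.0], [0.961, -0.275, 0.0], [0.0, -0.0, -1.0]]
force: [-0.4, -0.8, 4.8]
opening: 0.246
```

The floor contact of 4.8 N came at TCP z = 0.1086, against 0.109 expected. Releasing.

servo_tool:
  deltas:
    - {"dx": 0,"dy": 0,"dz": 0,"ax": 0,"ay": 0,"az": 0}
    - {"dx": 0,"dy": 0,"dz": 0,"ax": 0,"ay": 0,"az": 0}
    - {"dx": 0,"dy": 0,"dz": 0,"ax": 0,"ay": 0,"az": 0}
    - {"dx": 0,"dy": 0,"dz": 0,"ax": 0,"ay": 0,"az": 0}
    - {"dx": 0,"dy": 0,"dz": 0,"ax": 0,"ay": 0,"az": 0}
    - {"dx": 0,"dy": 0,"dz": 0,"ax": 0,"ay": 0,"az": 0}
    - {"dx": 0,"dy": 0,"dz": 0,"ax": 0,"ay": 0,"az": 0}
    - {"dx": 0,"dy": 0,"dz": 0,"ax": 0,"ay": 0,"az": 0}
  gripper: -0.2

```text
t: 9.58
eef_pos: [0.5693, -0.1862, 0.1086]
ee_rot: [[0.275, 0.961, -0.0], [0.961, -0.275, 0.001], [0.0, -0.0, -1.0]]
force: [-0.4, -0.8, 1.0]
opening: 0.603
```

servo_tool:
  deltas:
    - {"dx": 0,"dy": 0,"dz": -0.2,"ax": 0,"ay": 0,"az": 0}
    - {"dx": 0,"dy": 0,"dz": -0.5,"ax": 0,"ay": 0,"az": 0}
    - {"dx": 0,"dy": 0,"dz": -0.9,"ax": 0,"ay": 0,"az": 0}
    - {"dx": 0,"dy": 0,"dz": -1.4,"ax": 0,"ay": 0,"az": 0}
    - {"dx": 0,"dy": 0,"dz": -1.9,"ax": 0,"ay": 0,"az": 0}
    - {"dx": 0,"dy": 0,"dz": -2.2,"ax": 0,"ay": 0,"az": 0}
    - {"dx": 0,"dy": 0,"dz": -2.4,"ax": 0,"ay": 0,"az": 0}
    - {"dx": 0,"dy": 0,"dz": -2.5,"ax": 0,"ay": 0,"az": 0}

```text
t: 10.25
eef_pos: [0.5695, -0.1863, 0.2101]
ee_rot: [[0.275, 0.961, 0.002], [0.961, -0.275, -0.0], [0.0, 0.002, -1.0]]
force: [1.0, -0.5, -1.0]
opening: 0.601
```

```bash
python3 look.py s4;  python3 - <<'E'
from h import *
o=np.array([.5695,-.1863]);y=np.array([.276,.961]);x=np.array([.961,-.276])
g=o-.0978*x+.098*y; print("grip",g)
go((*(g+.004*y),.13),-16)
for n in("top0","scene0"):
    c=dict(np.load(n+".npz")); w=cloud(c); m=(c["frame"].max(-1)<60)&(np.hypot(*(w[...,:2]-g).transpose(2,0,1))<.05)&(w[...,2]>.04)
    q=(w[m][:,:2]-o); print(n,m.sum(),"stand x,y pcts mm",(np.percentile(q@x,[5,50,95])*1000).round(1),(np.percentile(q@y,[2,98])*1000).round(1),"line dir deg",np.degrees(np.arctan2(*np.linalg.svd(q-q.mean(0))[2][0][::-1])))
E
```

```text
t 10.25 pos [ 0.5695 -0.1863  0.2101] F [ 1.  -0.5 -1. ] op 0.601 d [ 0.01  -0.035  0.752] a [ 0.016 -0.     0.005]
vial bottom px pred [242.60908872 142.91225794] hole pred [243.48890496 158.56328077]
grip [ 0.5025622 -0.0651292]
t 10.3 pos [ 0.5695 -0.1863  0.2099] F [-0.   0.6  0.6] op 0.601 d [ 2.553 -2.445  1.995] a [ 0.014 -0.001  0.005]
top0 45 stand x,y pcts mm [-102.1  -97.4  -92.9] [ 69.5 123.4] line dir deg 73.27074615069374
scene0 43 stand x,y pcts mm [-99.  -95.8 -92.8] [ 70.4 128.9] line dir deg -105.4686011766678
```

View pics/s4.png

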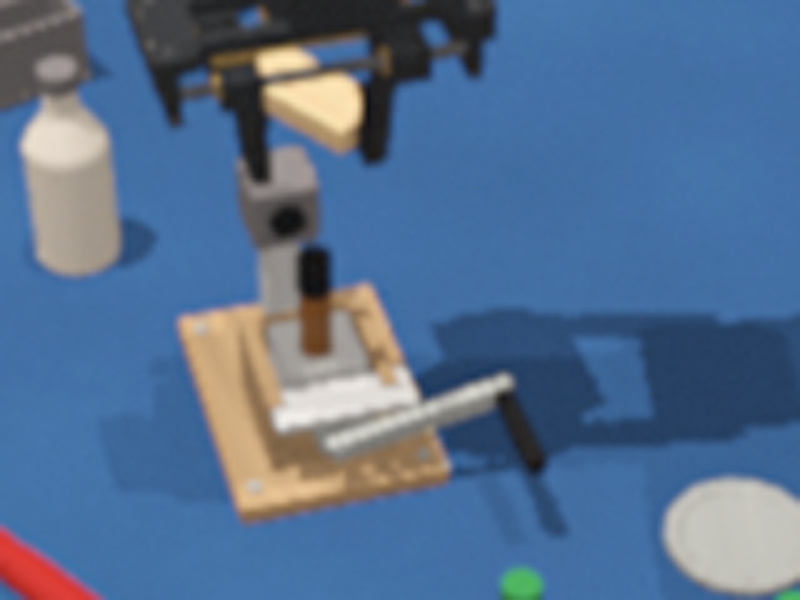

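The vial stands upright in the carriage hole at (315,300). The handle is at about (520,430), with the lever still down. Next I'll move over the handle.

servo_tool:
  deltas:
    - {"dx": 0.4,"dy": -0.4,"dz": 0,"ax": 0,"ay": 0,"az": 0}
    - {"dx": 1.0,"dy": -1.0,"dz": 0,"ax": 0,"ay": 0,"az": 0}
    - {"dx": 1.6,"dy": -1.6,"dz": 0.1,"ax": 0,"ay": 0,"az": 0}
    - {"dx": 2.1,"dy": -2.05,"dz": 0.4,"ax": 0,"ay": 0,"az": 0}
    - {"dx": 2.4,"dy": -2.3,"dz": 0.9,"ax": 0,"ay": 0,"az": 0}
    - {"dx": 2.55,"dy": -2.44,"dz": 1.4,"ax": 0,"ay": 0,"az": 0}
    - {"dx": 2.55,"dy": -2.44,"dz": 1.8,"ax": 0,"ay": 0,"az": 0}
    - {"dx": 2.55,"dy": -2.44,"dz": 2.0,"ax": 0,"ay": 0,"az": 0}

```text
t: 10.97
eef_pos: [0.5026, -0.0606, 0.1276]
ee_rot: [[0.274, 0.962, -0.002], [0.962, -0.274, 0.001], [0.0, -0.002, -1.0]]
force: [0.2, -0.4, -0.7]
opening: 0.602
```

```bash
python3 -c "
from h import *
go((.5037,-.0613,.047),-16)"
```

```text
t 10.9667 pos [ 0.5026 -0.0606  0.1276] F [ 0.2 -0.4 -0.7] op 0.602 d [-0.01   0.036  2.016] a [-0.023 -0.004  0.012]
```

servo_tool:
  deltas:
    - {"dx": -0.01,"dy": 0.04,"dz": 0.2,"ax": -0.02,"ay": 0,"az": 0.01}
    - {"dx": -0.01,"dy": 0.04,"dz": 0.5,"ax": -0.02,"ay": 0,"az": 0.01}
    - {"dx": -0.01,"dy": 0.04,"dz": 0.9,"ax": -0.02,"ay": 0,"az": 0.01}
    - {"dx": -0.01,"dy": 0.04,"dz": 1.3,"ax": -0.02,"ay": 0,"az": 0.01}
    - {"dx": -0.01,"dy": 0.04,"dz": 1.6,"ax": -0.02,"ay": 0,"az": 0.01}
    - {"dx": -0.01,"dy": 0.04,"dz": 1.85,"ax": -0.02,"ay": 0,"az": 0.01}
    - {"dx": -0.01,"dy": 0.04,"dz": 2.02,"ax": -0.02,"ay": 0,"az": 0.01}
    - {"dx": -0.01,"dy": 0.04,"dz": 2.02,"ax": -0.02,"ay": 0,"az": 0.01}

```text
t: 11.63
eef_pos: [0.5036, -0.0616, 0.0457]
ee_rot: [[0.276, 0.961, -0.002], [0.961, -0.276, 0.001], [0.0, -0.002, -1.0]]
force: [0.5, 0.0, -0.2]
opening: 0.6
```

servo_tool:
  deltas:
    - {"dx": 0,"dy": 0,"dz": 0,"ax": 0,"ay": 0,"az": 0}
    - {"dx": 0,"dy": 0,"dz": 0,"ax": 0,"ay": 0,"az": 0}
    - {"dx": 0,"dy": 0,"dz": 0,"ax": 0,"ay": 0,"az": 0}
    - {"dx": 0,"dy": 0,"dz": 0,"ax": 0,"ay": 0,"az": 0}
    - {"dx": 0,"dy": 0,"dz": 0,"ax": 0,"ay": 0,"az": 0}
    - {"dx": 0,"dy": 0,"dz": 0,"ax": 0,"ay": 0,"az": 0}
    - {"dx": 0,"dy": 0,"dz": 0,"ax": 0,"ay": 0,"az": 0}
    - {"dx": 0,"dy": 0,"dz": 0,"ax": 0,"ay": 0,"az": 0}
  gripper: 1
  newtons: 25

```text
t: 12.3
eef_pos: [0.505, -0.062, 0.0461]
ee_rot: [[0.276, 0.961, 0.002], [0.961, -0.276, 0.0], [0.0, 0.002, -1.0]]
force: [4.1, -0.5, -1.7]
opening: 0.146
```

servo_tool:
  deltas:
    - {"dx": 0,"dy": 0,"dz": 0,"ax": 0,"ay": 0,"az": 0}
    - {"dx": 0,"dy": 0,"dz": 0,"ax": 0,"ay": 0,"az": 0}
    - {"dx": 0,"dy": 0,"dz": 0,"ax": 0,"ay": 0,"az": 0}
    - {"dx": 0,"dy": 0,"dz": 0,"ax": 0,"ay": 0,"az": 0}
    - {"dx": 0,"dy": 0,"dz": 0,"ax": 0,"ay": 0,"az": 0}
    - {"dx": 0,"dy": 0,"dz": 0,"ax": 0,"ay": 0,"az": 0}
    - {"dx": 0,"dy": 0,"dz": 0,"ax": 0,"ay": 0,"az": 0}
    - {"dx": 0,"dy": 0,"dz": 0,"ax": 0,"ay": 0,"az": 0}

```text
t: 12.97
eef_pos: [0.5051, -0.062, 0.0461]
ee_rot: [[0.276, 0.961, 0.002], [0.961, -0.276, -0.0], [0.001, 0.002, -1.0]]
force: [2.2, 0.1, -2.4]
opening: 0.142
```

```bash
python3 - <<'E'
from h import *
go((.5037,-.0613,.047),-16)
x=np.array([.961,-.276,0]);s=get_state();p=s["eef_pos"];R=np.array(s["ee_rot"])
hx,hz=-.0978,.066
for q in np.linspace(0,1.36,9):
    a=.2107+q; d=x*(-.1*np.cos(a)-hx)+np.array([0,0,.045+.1*np.sin(a)-hz]); print(q.round(2),(R.T@d/.04).round(2))
E
```

```text
t 12.9667 pos [ 0.5051 -0.062   0.0461] F [ 2.2  0.1 -2.4] op 0.142 d [ 0.007 -0.039 -0.022] a [ 0.018 -0.005 -0.004]
0.0 [-0.  0.  0.]
0.17 [ 0.    0.12 -0.4 ]
0.34 [ 0.    0.32 -0.78]
0.51 [ 0.    0.57 -1.12]
0.68 [ 0.    0.88 -1.42]
0.85 [ 0.    1.23 -1.65]
1.02 [ 0.    1.61 -1.83]
1.19 [ 0.    2.03 -1.94]
1.36 [ 0.    2.45 -1.97]
```

servo_tool:
  deltas:
    - {"dx": 0,"dy": 0.05,"dz": -0.2,"ax": 0,"ay": 0,"az": 0}
    - {"dx": 0,"dy": 0.12,"dz": -0.4,"ax": 0,"ay": 0,"az": 0}
    - {"dx": 0,"dy": 0.21,"dz": -0.59,"ax": 0,"ay": 0,"az": 0}
    - {"dx": 0,"dy": 0.32,"dz": -0.78,"ax": 0,"ay": 0,"az": 0}
    - {"dx": 0,"dy": 0.44,"dz": -0.95,"ax": 0,"ay": 0,"az": 0}
    - {"dx": 0,"dy": 0.57,"dz": -1.12,"ax": 0,"ay": 0,"az": 0}
    - {"dx": 0,"dy": 0.72,"dz": -1.27,"ax": 0,"ay": 0,"az": 0}
    - {"dx": 0,"dy": 0.88,"dz": -1.42,"ax": 0,"ay": 0,"az": 0}

```text
t: 13.63
eef_pos: [0.5399, -0.0722, 0.1012]
ee_rot: [[0.277, 0.961, 0.002], [0.961, -0.277, 0.0], [0.001, 0.002, -1.0]]
force: [15.1, -4.5, -32.1]
opening: 0.126
```

```bash
cat > lev.py <<'E'
from h import *
s=get_state();p=np.array(s["eef_pos"]);R=np.array(s["ee_rot"]);x=np.array([.961,-.276,0])
p0=np.array([.5051,-.062,.0461]); d=p-p0
print("F",np.round(s["force"],1),"op",round(s["opening"],3),"tilt",R[2,:2].round(4))
X=d@x-.0978; Z=d[2]+.021; print("hinge-rel",X.round(4),Z.round(4),"r",np.hypot(X,Z).round(4),"lever",(np.arctan2(Z,-X)-.2107).round(3))
for q in (.85,1.02,1.19,1.36):
    a=.2107+q; t=p0+x*(-.1*np.cos(a)+.0978)+np.array([0,0,.1*np.sin(a)-.021]); print(q,(R.T@(t-p)/.04).round(2))
E
python3 lev.py
```

```text
F [ 15.1  -4.5 -32.1] op 0.126 tilt [0.0007 0.0019]
hinge-rel -0.0616 0.0761 r 0.0979 lever 0.68
0.85 [ 0.01  0.32 -0.28]
1.02 [ 0.01  0.71 -0.45]
1.19 [ 0.01  1.12 -0.56]
1.36 [ 0.01  1.54 -0.6 ]
```

The force is higher than the spring explains, mostly radial, so the grip is fighting the arc. I'll ease the grip, hold, and look.

servo_tool:
  deltas:
    - {"dx": 0,"dy": 0,"dz": 0,"ax": 0,"ay": 0,"az": 0}
    - {"dx": 0,"dy": 0,"dz": 0,"ax": 0,"ay": 0,"az": 0}
    - {"dx": 0,"dy": 0,"dz": 0,"ax": 0,"ay": 0,"az": 0}
    - {"dx": 0,"dy": 0,"dz": 0,"ax": 0,"ay": 0,"az": 0}
    - {"dx": 0,"dy": 0,"dz": 0,"ax": 0,"ay": 0,"az": 0}
    - {"dx": 0,"dy": 0,"dz": 0,"ax": 0,"ay": 0,"az": 0}
    - {"dx": 0,"dy": 0,"dz": 0,"ax": 0,"ay": 0,"az": 0}
    - {"dx": 0,"dy": 0,"dz": 0,"ax": 0,"ay": 0,"az": 0}
  gripper: 1
  newtons: 12

```text
t: 14.3
eef_pos: [0.5398, -0.0722, 0.1011]
ee_rot: [[0.277, 0.961, 0.002], [0.961, -0.277, 0.0], [0.001, 0.002, -1.0]]
force: [3.0, 0.0, -9.8]
opening: 0.136
```

```bash
python3 lev.py; python3 look.py s5
```

```text
F [ 3.   0.  -9.8] op 0.136 tilt [0.0007 0.0017]
hinge-rel -0.0616 0.076 r 0.0978 lever 0.678
0.85 [ 0.01  0.32 -0.28]
1.02 [ 0.01  0.71 -0.46]
1.19 [ 0.01  1.12 -0.56]
1.36 [ 0.01  1.54 -0.6 ]
t 14.3 pos [ 0.5398 -0.0722  0.1011] F [ 3.   0.  -9.8] op 0.136 d [-2.525  1.472 -1.973] a [ 0.016 -0.007 -0.01 ]
vial bottom px pred [271.66431878 188.98135228] hole pred [243.48890496 158.56328077]
```

View pics/s5.png

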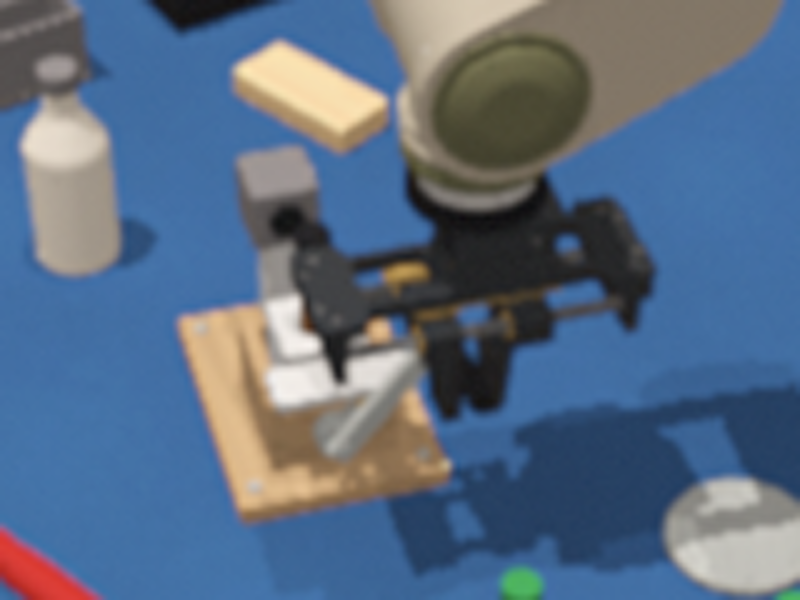

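The lever is at about half swing, with the arm at (370,410) pointing up to the handle between the fingers. The vial cap at (312,232) is still upright, and the gripper body is beside it with clearance. The force dropped to 10 N with the lighter grip, so I'll continue.

servo_tool:
  deltas:
    - {"dx": 0.01,"dy": 0.08,"dz": -0.07,"ax": 0,"ay": 0,"az": 0}
    - {"dx": 0.01,"dy": 0.16,"dz": -0.14,"ax": 0,"ay": 0,"az": 0}
    - {"dx": 0.01,"dy": 0.24,"dz": -0.21,"ax": 0,"ay": 0,"az": 0}
    - {"dx": 0.01,"dy": 0.32,"dz": -0.28,"ax": 0,"ay": 0,"az": 0}
    - {"dx": 0.01,"dy": 0.42,"dz": -0.33,"ax": 0,"ay": 0,"az": 0}
    - {"dx": 0.01,"dy": 0.52,"dz": -0.38,"ax": 0,"ay": 0,"az": 0}
    - {"dx": 0.01,"dy": 0.62,"dz": -0.42,"ax": 0,"ay": 0,"az": 0}
    - {"dx": 0.01,"dy": 0.71,"dz": -0.46,"ax": 0,"ay": 0,"az": 0}

```text
t: 15.02
eef_pos: [0.5667, -0.08, 0.1187]
ee_rot: [[0.277, 0.961, -0.001], [0.961, -0.277, 0.0], [0.0, -0.001, -1.0]]
force: [0.7, -5.5, -19.4]
opening: 0.144
```

```bash
python3 lev.py
```

```text
F [  0.7  -5.5 -19.4] op 0.144 tilt [ 0.0001 -0.0011]
hinge-rel -0.0337 0.0936 r 0.0995 lever 1.015
0.85 [ 0.01 -0.38  0.16]
1.02 [ 0.01  0.01 -0.02]
1.19 [ 0.01  0.42 -0.12]
1.36 [ 0.01  0.84 -0.16]
```

servo_tool:
  deltas:
    - {"dx": 0.01,"dy": 0.11,"dz": -0.03,"ax": 0,"ay": 0,"az": 0}
    - {"dx": 0.01,"dy": 0.22,"dz": -0.06,"ax": 0,"ay": 0,"az": 0}
    - {"dx": 0.01,"dy": 0.33,"dz": -0.09,"ax": 0,"ay": 0,"az": 0}
    - {"dx": 0.01,"dy": 0.44,"dz": -0.11,"ax": 0,"ay": 0,"az": 0}
    - {"dx": 0.01,"dy": 0.55,"dz": -0.12,"ax": 0,"ay": 0,"az": 0}
    - {"dx": 0.01,"dy": 0.66,"dz": -0.13,"ax": 0,"ay": 0,"az": 0}
    - {"dx": 0.01,"dy": 0.77,"dz": -0.14,"ax": 0,"ay": 0,"az": 0}
    - {"dx": 0.01,"dy": 0.84,"dz": -0.14,"ax": 0,"ay": 0,"az": 0}
  gripper: 1
  newtons: 10

```text
t: 15.68
eef_pos: [0.5993, -0.0893, 0.1264]
ee_rot: [[0.277, 0.961, -0.0], [0.961, -0.277, -0.001], [-0.001, 0.0, -1.0]]
force: [-5.9, -1.3, 0.2]
opening: 0.147
```

```bash
python3 lev.py; python3 - <<'E'
from h import *
T=capture("top"); S=capture("scene"); np.savez("t6.npz",**T); np.savez("s6.npz",**S)
a=cv2.resize(T["frame"][160:230,250:350,::-1],(400,280),interpolation=cv2.INTER_CUBIC)
b=cv2.resize(S["frame"][90:200,190:300,::-1],(400,400),interpolation=cv2.INTER_CUBIC)
cv2.imwrite("pics/p6.png",np.hstack([cv2.copyMakeBorder(a,0,120,0,0,cv2.BORDER_CONSTANT),b]))
for n,c in(("t",T),("s",S)):
    w=cloud(c); f=c["frame"].astype(int); q=(w[...,:2]-[.5695,-.1863])@np.array([[.961,.276],[-.276,.961]])
    for k,m in {"carriage":(f.min(-1)>120)&(abs(q)<.024).all(-1)&(np.hypot(*q.transpose(2,0,1))>.014),"cap":(f.max(-1)<60)&(np.hypot(*q.transpose(2,0,1))<.016),"arm":(f.min(-1)>110)&(q[...,1]>.045)&(q[...,1]<.07)&(w[...,2]>.08)}.items():
        p=w[m]
        if len(p)>3: print(n,k,m.sum(),"z pct",np.percentile(p[:,2],[5,50,95]).round(4),"q med",(np.median(q[m],0)*1000).round(1),"x pct",(np.percentile(q[m][:,0],[5,95])*1e3).round(1))
E
```

```text
F [-5.9 -1.3  0.2] op 0.147 tilt [-0.0008  0.0001]
hinge-rel 0.0003 0.1013 r 0.1013 lever 1.363
0.85 [ 0.   -1.23  0.35]
1.02 [ 0.   -0.84  0.17]
1.19 [ 0.   -0.43  0.07]
1.36 [ 0.   -0.01  0.03]
t carriage 69 z pct [0.0951 0.0999 0.1025] q med [ -7.7 -13.4] x pct [-22.5  21.1]
t cap 20 z pct [0.165 0.168 0.172] q med [-1.6  3.7] x pct [-7.6  4.5]
t arm 650 z pct [0.4068 0.4436 0.635 ] q med [-85.9  60.4] x pct [-326.8   23. ]
s carriage 28 z pct [0.0911 0.097  0.0995] q med [18.  -0.6] x pct [-22.5  22.8]
s cap 12 z pct [0.1651 0.1674 0.169 ] q med [ 3.7 -2.3] x pct [-2.5  9. ]
s arm 694 z pct [0.089  0.4097 0.4459] q med [-52.1  58.7] x pct [-543.8   36.7]
```

View pics/p6.png

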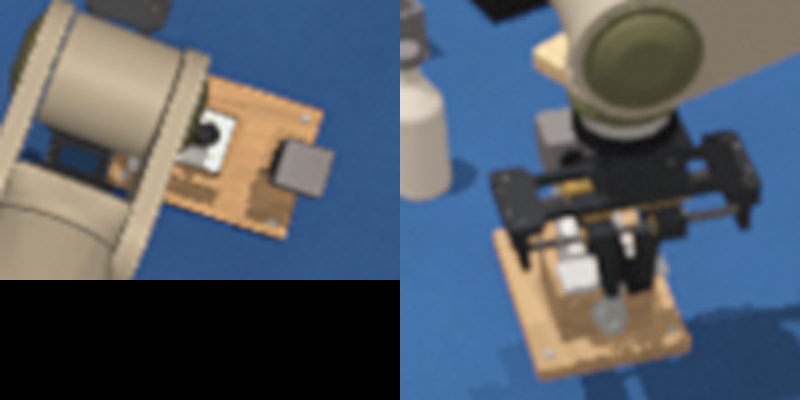

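The carriage top is now at about 0.0985, against 0.0987 expected, and the cap top is at 0.168, against 0.1687. The pictures show the cap upright in the carriage (left image, 208,133) and the fingers on the handle above the hinge disc (right image, 610,315). One settling hold with a sub-millimetre trim, then I'll hand in.

servo_tool:
  deltas:
    - {"dx": 0,"dy": -0.02,"dz": 0,"ax": 0,"ay": 0,"az": 0}
    - {"dx": 0,"dy": -0.02,"dz": 0,"ax": 0,"ay": 0,"az": 0}
    - {"dx": 0,"dy": -0.02,"dz": 0,"ax": 0,"ay": 0,"az": 0}
    - {"dx": 0,"dy": -0.02,"dz": 0,"ax": 0,"ay": 0,"az": 0}
    - {"dx": 0,"dy": -0.02,"dz": 0,"ax": 0,"ay": 0,"az": 0}
    - {"dx": 0,"dy": -0.02,"dz": 0,"ax": 0,"ay": 0,"az": 0}
    - {"dx": 0,"dy": -0.02,"dz": 0,"ax": 0,"ay": 0,"az": 0}
    - {"dx": 0,"dy": -0.02,"dz": 0,"ax": 0,"ay": 0,"az": 0}

```text
t: 16.45
eef_pos: [0.5983, -0.089, 0.1267]
ee_rot: [[0.277, 0.961, -0.001], [0.961, -0.277, -0.001], [-0.001, -0.0, -1.0]]
force: [-4.0, -2.6, -9.7]
opening: 0.15
```

```bash
python3 lev.py; python3 - <<'E'
from h import *
T=capture("top"); w=cloud(T); q=(w[...,:2]-[.5695,-.1863])@np.array([[.961,.276],[-.276,.961]]); f=T["frame"].astype(int)
m=(f.max(-1)<60)&(np.hypot(*q.transpose(2,0,1))<.016); print("cap z",np.median(w[m][:,2]))
m=(f.min(-1)>120)&(abs(q)<.024).all(-1)&(np.hypot(*q.transpose(2,0,1))>.014);print("carriage z",np.median(w[m][:,2]))
E
```

```text
F [-4.  -2.6 -9.7] op 0.15 tilt [-0.001  -0.0005]
hinge-rel -0.0008 0.1016 r 0.1016 lever 1.352
0.85 [ 0.   -1.2   0.36]
1.02 [ 0.   -0.82  0.18]
1.19 [ 0.   -0.4   0.08]
1.36 [0.   0.02 0.04]
cap z 0.16900522010272467
carriage z 0.09898120739667288
```

```bash
python3 -c "
from station import *
print(job_done())"
```

```text
the job is handed in; nothing more can be done
None
```

I moved the tall vial from the rack into the carriage hole and let go of it. I then swung the lever up to the top and handed the job in at about 16.5 s, still gripping the handle with 10 N.

**Vial seating:** it touched the hole's floor with about 5 N at a tool height of 108.6 mm, against 109 mm expected. It stood upright after release.

**Lever and lift:** the last checks put the carriage top at 99.0 mm (98.7 expected) and the cap top at 169.0 mm (168.7 expected). The lever came out at about 1.35 rad from the handle's starting point. My camera estimate of the stand put the handle about 1.5 mm further along, about 0.015 rad more. I trimmed by 0.8 mm to sit between the two.

**Forces:** partway up, the firmer 25 N grip fought the handle's arc and the wrist force reached about 35 N. I eased the grip, and about 10–11 N remained at the end, most of it downward (9.7 N), more than the spring explains.

**Other objects:** nothing else looked disturbed in the pictures, but I did not check every bystander at the end.

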